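# Clear and unlock the studio lock box

## Robot

A 7-joint arm with a two-finger parallel gripper is mounted at the origin on the work surface. World frame = base frame: x ahead of the robot, y to its left, z up, the work surface at z = 0. Lengths are in m, angles in rad, forces in N, time in s.
With the tool pointing down it reaches from about 0.375 to 0.925 m from the base axis. Payload 3.1 kg.
Tool frame: the origin (TCP) lies between the finger pads; the fingertips stand arm.tip_extent ahead of it and the grasp point (between the pads) lies 6 mm ahead of it (arm.tip_extent is the distance from the TCP to the fingertips, in m); z points along the fingers, y is the line along which they close (so a half turn about z gives the same grasp; the last joint's range is limited). The gripper opens to 85 mm and grips with 20 to 120 N. Pads are 22 mm wide; open, the fingers measure 114 mm over their backs; the gripper's body (76 mm by 85 mm) begins 54 mm behind the grasp point. The pads swing forward as they close: fully open they stand 13 mm farther back than shut.
Start: joints at [1.241, 0.383, 0.044, 1.598, -0.018, 1.161, -0.05], TCP at [0.149, -0.633, 0.256] pointing down, gripper open.
Joint ranges: [-2.61, 2.61], [-0.41, 2.15], [-1.48, 1.57], [0, 2.5], [-1.57, 4.71], [0.05, 1.97], [-2.85, 2.85]. Speed limits (rad/s): [2.79, 2.79, 3.14, 3.14, 3.14, 3.14, 3.14].

## Interface

Orientations are given as a rotation vector (axis times angle).
In Python, from station import arm, cams, workorder gives the robot as it stands. The module is installed in compiled form; this text tells all that it offers.
- The arm moves only by the tool send_rows, never from a script. Its argument "motion" is a list of rows, each an object of numbers: "dx", "dy", "dz": the shift along the tool's x, y, z in units of 0.5 m (1.0 is 0.5 m); "rx", "ry", "rz": the turn, a rotation vector about the tool's x, y, z in units of 30 degrees (1.0 is 30 degrees). In form: [{"dx": .., "dy": .., "dz": .., "rx": .., "ry": .., "rz": ..}, ...]. A call has 1 to 5 rows; each row is the pose to reach, as a shift and turn from the pose commanded when the call began, along the tool's axes at that moment; what a row does not reach only later rows make up. A row lasts 1/10 s, in which the tool goes at most 50 mm and 8.59 degrees, less where a joint would pass 70% of its speed; a pose out of reach is approached as far as the arm can. A call with a number of a shift or a turn outside -1 to 1 is refused whole. A call with a gripper value outside its range is refused whole. "jaw" is the finger opening in mm, from 0 to 85.4, set as the call begins (left out, the last holds). The fingers move at their own pace and stop on an object; the grip force is fixed at half the most. Time passes only in rows, so rows that repeat a pose let the fingers close. It gives the time, the measured TCP pose, the force, the opening and the grip force at its end, in the units of the state.
- arm.get_state(): the state, without advancing time (a new reading comes with each control period).
- cams.camera(name): name is "scene" or "top" or "wrist"; returns a dict with "frame" (480x640x3 uint8, blue, green, red), "depth" (480x640 float32, m along the optical axis (not along the pixel's ray), 0 where there is no reading), "mtx" (3x3 intrinsics, pixels), "R" (3x3) and "t" (3): a world point X has camera coordinates R X + t; the wrist camera has in their place "T_tool_cam" (4x4, takes a point from camera to tool coordinates, whose origin is the TCP and whose axes are the flange's). Camera axes: x right, y down, z forward; pixel columns grow to the right and rows downward; lengths in m; the calibration is good to about 2 mm. The wrist camera is an equidistant fisheye: a pixel r from the principal point sees the ray r / f radians off the axis. A picture is of the moment at which its call begins: read the wrist's pose just before it.
- workorder.hand_in(): hands the job in; it is judged then, once.
The state is a dict: "clock": time; "joint_pos": joint angles; "dq": joint speeds; "joint_torque": joint torques, N m; "tool_pos": TCP position; "eef_rot": TCP orientation; "contact_force": force on the tool from outside, world axes, zero at the start; "torque": the same for the moment, N m; "finger_gap": finger opening in m; "finger_force": force on a finger pad.
Only numpy, scipy, OpenCV 4.12 (cv2) and the standard library are available. Lean on these libraries where they do the work, as an engineer would, in place of code of your own. Each camera call takes 0.05 s, during which the arm holds its last target. There are 200 camera calls.

## Task

First move the amber bottle off the lid of the blue lock box and stand it upright on the free part of the white tray, next to the cup, and let it go. Then turn the dial of the lock through its clicks until its yellow-edged notch clicks into place facing the shackle (over the brass tongue); then pull the shackle straight up out of the lock and present it: finish while still gripping it, upright and still, with its feet a good 10 cm above the lid. Leave everything else on the table where it is.

Things in the scene. Friction and masses are not known exactly. Their poses are not given: they have to be found in the camera images.
- chest: blue steel lock box, 180 (x) x 280 (y) x 80 mm high, fixed to the table; origin at the centre of its underside. On its lid (80 mm above the origin) lies a steel lock plate, 20 mm thick, from y -122 to +46 mm, 86 mm wide. The dial's axis is vertical through the box's origin; the shackle stands at the box's own -y side, in two 11.5 mm holes of the plate at y -58 and y -102 mm. The bottle stands on the lid at the box's +y side.
- dial (a joint): dial turning about the vertical axis, rad, growing counter-clockwise seen from above. At 0 the notch faces the shackle and the shackle is free; it clicks (a spring detent, about 0.1 N m to overcome) every pi/6 rad and rests only at clicks, 0 being one of them. It starts two to five clicks on the positive side (about 1.0 to 2.7), so turn it clockwise; end stops at -0.7 and 3.1. It can be turned in several grasps.
- dial_grip (a point): point on the dial's axis at the height to grip, 62 mm above the lid: the dial's round aluminium grip is 36 mm in diameter, with its top 14 mm above this point; it rises 37 mm from a black disc of 80 mm diameter (disc top 23 mm below this point) whose single cut-out, edged in yellow, is 29 degrees wide. A yellow line on top of the grip points to the cut-out. The frame turns with the dial: the cut-out lies along its -y.
- shackle_grip (a point): centre of the red bow of the shackle: a square bar 10 mm wide (along x), 53 mm long (along its y), 12 mm high. From it two steel legs of 9 mm diameter, 44 mm apart, reach down to feet 82 mm below this point (resting on the lid, 20 mm deep in the plate). A brass tongue on the leg at +y reaches under the dial's disc, so the shackle cannot rise until the notch is over it. z is up when seated; the frame's axes are those of the box. Total 0.15 to 0.3 kg.
- bottle_mid (a point): point on the axis of the amber bottle half-way up: 56 mm in diameter up to 87 mm above its base, then a shoulder and neck, 140 mm high in all, base 70 mm below this point, 0.2 to 0.45 kg. z is up when it stands.
- tray_spot (a point): centre of the free part of the white tray, on its floor (6 mm above the table); the tray is fixed, 160 (x) x 220 (y) mm with a rim 14 mm high and 6 mm thick. This point lies 50 mm from the tray's centre along the tray's +y, the cup stands about 55 mm from the centre on the other side. Room for the bottle's base: about 40 mm from the spot along x, 25 mm along y.
- cup: blue cup, 64 mm in diameter at the rim, 75 mm high, on the tray; origin under its base; bystander
- paint_jar: red paint jar, 64 mm in diameter, 80 mm high, on the table right of the box; origin under its base; bystander
- can: metal can, 72 mm in diameter, 100 mm high, on the table right of the box; origin under its base; bystander
- tape: yellow roll of tape, 100 mm in diameter, 25 mm high, lying flat beyond the box; bystander
- clamp: blue and black spring clamp, about 140 mm long, 16 mm high, lying right of the box; bystander
Mind the look-alikes: they are no part of the job. There is more than one size of the part that bears shackle_grip; the job needs the middle-sized.

How it is judged:
By the outcome, as a careful person would: the job done as asked, in the order asked, and still so for the second after the job is handed in, while the arm keeps its last pose, push and grip.
It also fails if it takes over 67 s, if anything falls off the work surface, if the arm or the gripper's body presses on something with over 40 N, if the wrist force passes 120 N, or if a joint passes its speed limit or range.

## Working session

There is one attempt and no reset: what is moved stays moved. The work goes in short steps, Python scripts to look and compute and a tool call to move; the robot and the scene stay as the last step left them, time stands still between calls to the robot, and variables do not carry over. Pictures are saved under pics/ and viewed, at most 10 in all, crops included, and the job is handed in when it is done.

Besides the shell and the picture viewer there is one more tool, called after "Call:" as name([rows], argument=value, ...), one row to a line, values as JSON. send_rows: Moves the arm, as the interface text tells. Shifts and turns lie within -1 to 1; 1 stands for 0.5 m of shift or 30 degrees of turn. Its arguments: {"type":"object","properties":{"motion":{"type":"array"},"jaw":{"type":"number"}},"required":["motion"]}

```bash
mkdir -p pics; python3 - <<'E'
from station import arm,cams
import cv2,numpy as np
s=arm.get_state();print({k:np.round(v,3).tolist() for k,v in s.items()}, arm.tip_extent)
for n in("top","scene"):
    c=cams.camera(n);cv2.imwrite(f"pics/{n}0.png",c["frame"]);np.savez(f"{n}0.npz",**c)
    print(n,np.round(c["mtx"],1).tolist(),np.round(c["R"],3).tolist(),np.round(c["t"],3).tolist())
E
```

```text
{'clock': 0.0, 'joint_pos': [1.241, 0.384, 0.044, 1.6, -0.018, 1.161, -0.05], 'dq': [-0.002, 0.002, 0.0, 0.0, 0.001, -0.002, -0.001], 'joint_torque': [-0.0, -43.346, 1.025, -24.951, 0.011, 0.011, -0.0], 'tool_pos': [0.149, -0.632, 0.255], 'eef_rot': [-3.118, -0.363, 0.001], 'contact_force': [0.05, -0.179, -0.564], 'torque': [0.004, 0.017, 0.004], 'finger_force': 0.0, 'finger_gap': 0.085} 0.025
top [[511.3, 0.0, 311.4], [0.0, 511.3, 238.6], [0.0, 0.0, 1.0]] [[-0.022, -1.0, 0.01], [-0.991, 0.021, -0.131], [0.131, -0.013, -0.991]] [-0.031, 0.545, 1.333]
scene [[521.4, 0.0, 314.7], [0.0, 521.4, 235.0], [0.0, 0.0, 1.0]] [[-0.434, 0.9, 0.02], [0.589, 0.301, -0.75], [-0.682, -0.314, -0.661]] [0.255, -0.239, 1.523]
```

View pics/top0.png

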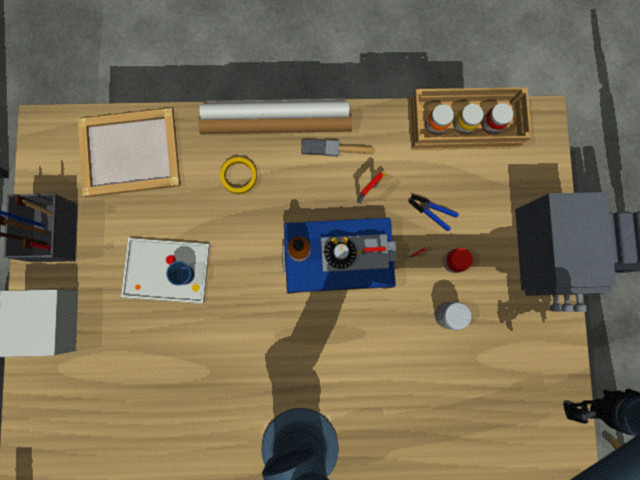

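View pics/scene0.png

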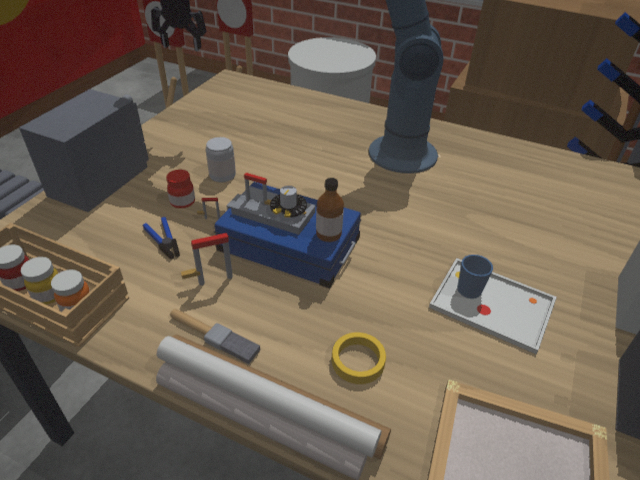

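The top view shows the box at about (340,255) with its +y end to the left. The bottle is at (298,246), the dial at (341,252) and the seated middle-sized bow at (374,250). The tray is at (167,269) with the cup at (180,272), so the free part is to the left. The larger and smaller look-alike shackles lie at (370,183) and (418,252).

```bash
cat > h.py <<'E'
import numpy as np,cv2
from scipy.spatial.transform import Rotation as Ro
def cloud(c):
    v,u=np.mgrid[0:480,0:640];K=c["mtx"];d=c["depth"]
    p=np.stack([(u-K[0,2])*d/K[0,0],(v-K[1,2])*d/K[1,1],d],-1)
    return (p-c["t"])@c["R"]
def ray(c,u,v,z):
    K=c["mtx"];d=c["R"].T@np.array([(u-K[0,2])/K[0,0],(v-K[1,2])/K[1,1],1]);o=-c["R"].T@c["t"]
    return o+d*(z-o[2])/d[2]
def hsv(c): return cv2.cvtColor(c["frame"],cv2.COLOR_BGR2HSV)
def big(m):
    cs,_=cv2.findContours(m.astype(np.uint8),0,2);return max(cs,key=cv2.contourArea)
E
python3 - <<'E'
from h import *
for n in("top","scene"):
    c=dict(np.load(n+"0.npz"));P=cloud(c);H=hsv(c);ok=c["depth"]>0
    h,s,v=H[...,0],H[...,1],H[...,2]
    X,Y,Z=P[...,0],P[...,1],P[...,2]
    print(n)
    roi=(abs(X-.58)<.25)&(abs(Y)<.3)&ok
    blue=roi&(abs(Z-.08)<.012)&(h>100)&(h<125)&(s>120)
    q=P[blue];r=cv2.minAreaRect(q[:,:2].astype(np.float32));print("lid",r,np.median(q[:,2]))
    red=roi&(Z>.12)&((h<6)|(h>174))&(s>150)
    q=P[red]; print("red",len(q)); 
    if len(q): 
        r=cv2.minAreaRect(q[:,:2].astype(np.float32));print(r,np.median(q,0))
    amb=roi&(h>5)&(h<20)&(s>120)&(Z>.09);q=P[amb];print("amb",len(q),np.median(q,0) if len(q) else 0)
    if len(q):
        q=q[q[:,2]>.2];print("necktop",np.median(q,0),q.min(0),q.max(0))
    g=roi&(abs(Z-.156)<.01)&(s<60)&(v>100);q=P[g];print("grip",len(q),np.median(q,0) if len(q) else 0)
    tr=ok&(abs(Y-.42)<.25)&(abs(X-.5)<.25)&(s<50)&(v>130)&(Z<.03);q=P[tr];
    m=big(tr);pp=np.array([ray(c,u,v,.01)[:2] for u,v in m[:,0]],np.float32)
    print("tray",cv2.minAreaRect(pp),np.median(q[:,2]))
    cu=ok&(abs(Y-.42)<.25)&(abs(X-.5)<.25)&(Z>.06)&(Z<.09);q=P[cu];print("cup",len(q),cv2.minEnclosingCircle(q[:,:2].astype(np.float32)) if len(q) else 0)
c=dict(np.load("top0.npz"));a=cv2.resize(c["frame"][205:305,275:408],None,fx=6,fy=6,interpolation=2)[:600,:798]
cv2.imwrite("pics/c1.png",a)
E
```

```text
top
lid ((0.49221670627593994, 0.024809300899505615), (0.17899228632450104, 0.5526007413864136), 1.7760686874389648) 0.07999237216366549
red 191
((0.5458269119262695, -0.15805712342262268), (0.1520335078239441, 0.29326045513153076), 40.69594192504883) [ 0.6469325  -0.19583333  0.12694052]
amb 324 [ 0.5000882  -0.0135361   0.17715654]
necktop [ 0.50937946 -0.00846613  0.21809916] [ 0.49434678 -0.02051024  0.20615196] [0.51945465 0.00264469 0.22298913]
grip 138 [ 0.49598431 -0.10992846  0.1558287 ]
tray ((0.47011515498161316, 0.35488781332969666), (0.22036677598953247, 0.1608501523733139), 84.4632797241211) 0.006390759696782462
cup 994 ((0.4831835925579071, 0.5054944157600403), 0.23832513391971588)
scene
lid ((0.4992060363292694, -0.11085669696331024), (0.18173131346702576, 0.2785288393497467), 2.021759271621704) 0.07843855265557619
red 204
((0.5976912975311279, -0.1941029578447342), (0.050836868584156036, 0.20773711800575256), 87.54112243652344) [ 0.64986534 -0.19291754  0.1238119 ]
amb 526 [ 0.52244177 -0.00159651  0.17305416]
necktop [ 0.51848463 -0.00728125  0.20116781] [ 0.51039363 -0.01093773  0.20019884] [0.51907494 0.00315913 0.20274629]
grip 119 [ 0.49736873 -0.11160899  0.15450553]
tray ((0.46617189049720764, 0.35509786009788513), (0.22195640206336975, 0.1623823344707489), 84.4970474243164) 0.004147711176700093
cup 1525 ((0.46840721368789673, 0.49710318446159363), 0.22621901333332062)
```

View pics/c1.png

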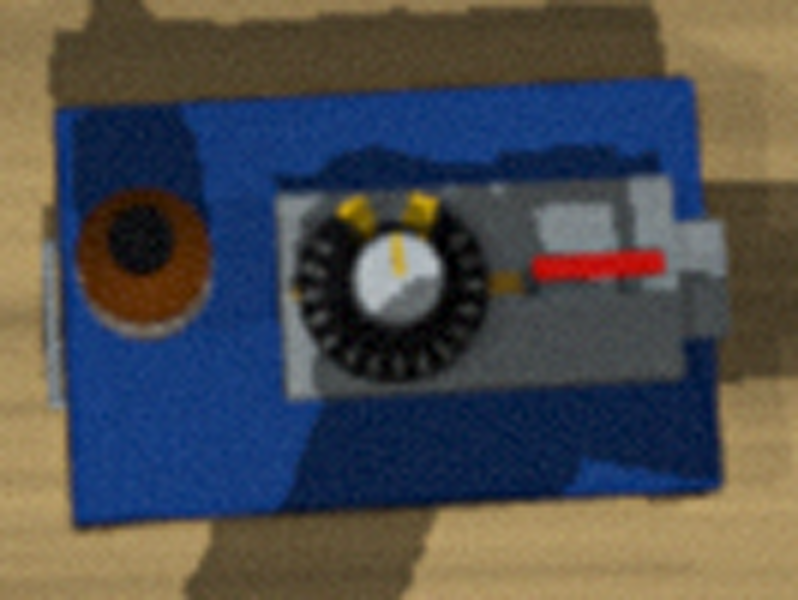

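The crop shows the notch (yellow pair at (355,215) and (420,208)) and grip line pointing up, i.e. along world +x. The bow is to the right at (600,265), so the dial sits at about +π/2, three clicks from zero. Next I'll refine the bow, bottle and neck.

```bash
python3 - <<'E'
from h import *
from scipy.optimize import least_squares
for n in("top","scene"):
    c=dict(np.load(n+"0.npz"));P=cloud(c);H=hsv(c)
    h,s,v=H[...,0],H[...,1],H[...,2];X,Y,Z=P[...,0],P[...,1],P[...,2]
    red=(abs(X-.5)<.03)&(Y>-.25)&(Y<-.15)&(Z>.15)&(Z<.18)&((h<8)|(h>172))&(s>120)
    q=P[red];print(n,"bow",len(q),np.median(q,0),cv2.minAreaRect(q[:,:2].astype(np.float32)))
    cu=(Y>.22)&(Y<.38)&(X>.4)&(X<.54)&(Z>.068)&(Z<.08);q=P[cu];print("cup",len(q),cv2.minEnclosingCircle(q[:,:2].astype(np.float32)))
    B=(abs(X-.5)<.06)&(abs(Y+.01)<.06)&(Z>.09)&(Z<.235)
    for z in np.arange(.095,.235,.01):
        q=P[B&(abs(Z-z)<.005)]
        if len(q)>8:
            f=lambda p:np.hypot(q[:,0]-p[0],q[:,1]-p[1])-p[2]
            r=least_squares(f,[.5,-.01,.02],loss="soft_l1",f_scale=.002,bounds=([.4,-.1,.005],[.6,.1,.035]));print(round(z,3),len(q),r.x.round(4))
    r=[]
from station import arm
s=arm.get_state();R=Ro.from_rotvec(s["eef_rot"]).as_matrix();print(R.round(3))
E
```

```text
top bow 95 [ 0.49816854 -0.1891929   0.1681596 ] ((0.4984672963619232, -0.19215592741966248), (0.009608989581465721, 0.05198798328638077), 0.22128701210021973)
cup 103 ((0.457250714302063, 0.3016141355037689), 0.03182363882660866)
0.095 31 [ 0.4964 -0.0937  0.035 ]
0.105 27 [ 0.5044 -0.0401  0.035 ]
0.145 21 [ 0.5075 -0.009   0.028 ]
0.165 67 [ 0.5072 -0.0092  0.0263]
0.175 139 [ 0.5073 -0.0089  0.0224]
0.185 86 [ 0.5086 -0.0086  0.0173]
0.195 12 [ 0.5084 -0.009   0.0144]
0.215 57 [ 0.5066 -0.0089  0.0098]
0.225 47 [ 0.5078 -0.0089  0.0087]
scene bow 123 [ 0.50256838 -0.18920575  0.16464081] ((0.500857949256897, -0.19103951752185822), (0.01294687855988741, 0.054168183356523514), 3.794426202774048)
cup 315 ((0.4582116901874542, 0.302458792924881), 0.032997243106365204)
0.095 178 [ 0.5085 -0.0325  0.035 ]
0.105 101 [ 0.5037 -0.0104  0.0322]
0.115 99 [ 0.5077 -0.008   0.0282]
0.125 99 [ 0.5081 -0.0079  0.0277]
0.135 95 [ 0.5079 -0.0078  0.028 ]
0.145 116 [ 0.5077 -0.0079  0.0277]
0.155 99 [ 0.508  -0.0078  0.0274]
0.165 135 [ 0.5077 -0.0078  0.0262]
0.175 155 [ 0.5082 -0.0077  0.0213]
0.185 108 [ 0.5074 -0.0083  0.0155]
0.195 53 [ 0.507  -0.0082  0.0116]
0.205 43 [ 0.5069 -0.0079  0.0129]
0.215 109 [ 0.5101 -0.0069  0.01  ]
0.225 10 [ 0.5092 -0.0107  0.0119]
[[ 0.973  0.23  -0.001]
 [ 0.23  -0.973  0.002]
 [-0.    -0.002 -1.   ]]
```

Call:
send_rows([
  {"dx": 0.06, "dy": -0.06, "dz": -0.088},
  {"dx": 0.33, "dy": -0.35, "dz": -0.088},
  {"dx": 0.33, "dy": -0.35, "dz": -0.088},
  {"dx": 0.33, "dy": -0.35, "dz": -0.088},
  {"dx": 0.33, "dy": -0.35, "dz": -0.088},
], jaw=60)

```text
validation failed for argument at $.mo...
```

Call:
send_rows([
  {"dx": 0.33, "dy": -0.35},
  {"dx": 0.33, "dy": -0.35},
  {"dx": 0.33, "dy": -0.35},
  {"dx": 0.33, "dy": -0.35},
  {"dx": 0.33, "dy": -0.35},
])

```text
validation failed for argument at $.mo...
```

Call:
send_rows([
  {"dx": 0.06, "dy": -0.06, "dz": -0.088, "rx": 0, "ry": 0, "rz": 0},
  {"dx": 0.33, "dy": -0.35, "dz": -0.088, "rx": 0, "ry": 0, "rz": 0},
  {"dx": 0.33, "dy": -0.35, "dz": -0.088, "rx": 0, "ry": 0, "rz": 0},
  {"dx": 0.33, "dy": -0.35, "dz": -0.088, "rx": 0, "ry": 0, "rz": 0},
  {"dx": 0.33, "dy": -0.35, "dz": -0.088, "rx": 0, "ry": 0, "rz": 0},
], jaw=60)

```text
clock: 0.6
tool_pos: [0.2672, -0.4274, 0.2997]
eef_rot: [-3.12, -0.363, 0.001]
contact_force: [0.4, -0.5, 1.0]
finger_gap: 0.0601
finger_force: 0.0
```

Call:
send_rows([
  {"dx": 0.33, "dy": -0.35, "dz": 0, "rx": 0, "ry": 0, "rz": 0},
  {"dx": 0.33, "dy": -0.35, "dz": 0, "rx": 0, "ry": 0, "rz": 0},
  {"dx": 0.33, "dy": -0.35, "dz": 0, "rx": 0, "ry": 0, "rz": 0},
  {"dx": 0.33, "dy": -0.35, "dz": 0, "rx": 0, "ry": 0, "rz": 0},
  {"dx": 0.33, "dy": -0.35, "dz": 0, "rx": 0, "ry": 0, "rz": 0},
])

```text
clock: 1.1
tool_pos: [0.3879, -0.2182, 0.2998]
eef_rot: [-3.12, -0.367, 0.0]
contact_force: [0.9, -0.4, -0.4]
finger_gap: 0.0599
finger_force: 0.0
```

Call:
send_rows([
  {"dx": 0.33, "dy": -0.35, "dz": 0, "rx": 0, "ry": 0, "rz": 0},
  {"dx": 0.33, "dy": -0.35, "dz": 0, "rx": 0, "ry": 0, "rz": 0},
  {"dx": 0.33, "dy": -0.35, "dz": 0, "rx": 0, "ry": 0, "rz": 0},
  {"dx": 0.33, "dy": -0.35, "dz": 0, "rx": 0, "ry": 0, "rz": 0},
  {"dx": 0.33, "dy": -0.35, "dz": 0, "rx": 0, "ry": 0, "rz": 0},
])

```text
clock: 1.6
tool_pos: [0.5081, -0.01, 0.2999]
eef_rot: [-3.119, -0.367, -0.0]
contact_force: [1.5, 0.3, -0.4]
finger_gap: 0.0598
finger_force: 0.0
```

```bash
cat > go.py <<'E'
# usage: go.py x y z yawdeg -> units to send (tool pointing down, x_t at yaw)
import sys;from h import *;from station import arm
s=arm.get_state();p=np.array(s["tool_pos"]);R=Ro.from_rotvec(s["eef_rot"])
x,y,z,a=map(float,sys.argv[1:5]);a=np.radians(a)
T=Ro.from_matrix(np.array([[np.cos(a),np.sin(a),0],[np.sin(a),-np.cos(a),0],[0,0,-1]]))
d=R.inv().apply(np.array([x,y,z])-p)/.5;r=(R.inv()*T).as_rotvec()/np.radians(30)
X=R.as_matrix()[:,0]
print("t",round(s["clock"],2),"pos",p.round(4),"yaw",np.degrees(np.arctan2(X[1],X[0])).round(1),"d",d.round(4),"r",r.round(3),"q",np.round(s["joint_pos"],2),"F",np.round(s["contact_force"],1),"gap",s["finger_gap"],s["finger_force"])
E
python3 go.py .508 -.0085 .214 13.3
```

```text
t 1.6 pos [ 0.5081 -0.01    0.2999] yaw 13.4 d [ 0.0005 -0.0028  0.1719] r [-0.001 -0.001  0.004] q [ 0.5   0.11 -0.59  1.86  0.07  1.19 -1.45] F [ 1.5  0.3 -0.4] gap 0.05984383555086897 0.0
```

Call:
send_rows([
  {"dx": 0, "dy": -0.003, "dz": 0.08, "rx": 0, "ry": 0, "rz": 0},
  {"dx": 0, "dy": -0.003, "dz": 0.13, "rx": 0, "ry": 0, "rz": 0},
  {"dx": 0, "dy": -0.003, "dz": 0.155, "rx": 0, "ry": 0, "rz": 0},
  {"dx": 0, "dy": -0.003, "dz": 0.172, "rx": 0, "ry": 0, "rz": 0},
  {"dx": 0, "dy": -0.003, "dz": 0.172, "rx": 0, "ry": 0, "rz": 0},
])

```text
clock: 2.1
tool_pos: [0.5066, -0.0122, 0.2133]
eef_rot: [-3.12, -0.362, 0.003]
contact_force: [-0.6, -0.1, 0.4]
finger_gap: 0.0602
finger_force: 0.0
```

Call:
send_rows([
  {"dx": 0, "dy": 0, "dz": 0, "rx": 0, "ry": 0, "rz": 0},
  {"dx": 0, "dy": 0, "dz": 0, "rx": 0, "ry": 0, "rz": 0},
  {"dx": 0, "dy": 0, "dz": 0, "rx": 0, "ry": 0, "rz": 0},
  {"dx": 0, "dy": 0, "dz": 0, "rx": 0, "ry": 0, "rz": 0},
  {"dx": 0, "dy": 0, "dz": 0, "rx": 0, "ry": 0, "rz": 0},
], jaw=10)

```text
clock: 2.6
tool_pos: [0.5083, -0.0112, 0.2156]
eef_rot: [3.12, 0.364, 0.005]
contact_force: [-0.9, 1.8, 6.2]
finger_gap: 0.0246
finger_force: 58.6
```

Call:
send_rows([
  {"dx": 0, "dy": 0, "dz": 0, "rx": 0, "ry": 0, "rz": 0},
  {"dx": 0, "dy": 0, "dz": 0, "rx": 0, "ry": 0, "rz": 0},
  {"dx": 0, "dy": 0, "dz": 0, "rx": 0, "ry": 0, "rz": 0},
  {"dx": 0, "dy": 0, "dz": -0.01, "rx": 0, "ry": 0, "rz": 0},
  {"dx": 0, "dy": 0, "dz": -0.02, "rx": 0, "ry": 0, "rz": 0},
])

```text
clock: 3.1
tool_pos: [0.5061, -0.0121, 0.2234]
eef_rot: [3.12, 0.363, -0.004]
contact_force: [-0.7, 0.7, -2.0]
finger_gap: 0.0243
finger_force: 58.5
```

```bash
python3 go.py .473 .405 .3 13.3; python3 - <<'E'
from h import *;from station import cams
c=cams.camera("scene");cv2.imwrite("pics/s1.png",c["frame"][130:330,180:420].repeat(2,0).repeat(2,1))
E
```

```text
t 3.1 pos [ 0.5061 -0.0121  0.2234] yaw 13.3 d [ 0.1267 -0.8272 -0.1534] r [-0.     0.004 -0.001] q [ 0.48  0.2  -0.59  1.95  0.13  1.04 -1.5 ] F [-0.7  0.7 -2. ] gap 0.0243225027403904 58.536440779737404
```

View pics/s1.png

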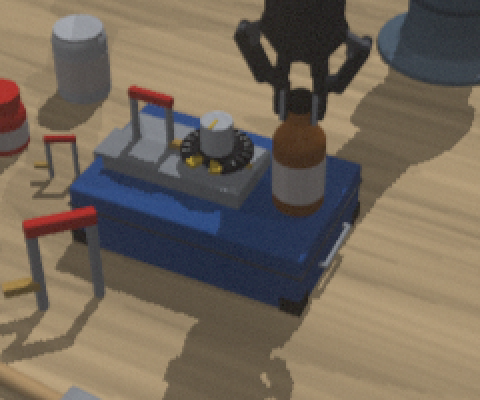

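Call:
send_rows([
  {"dx": 0, "dy": 0, "dz": -0.06, "rx": 0, "ry": 0, "rz": 0},
  {"dx": 0.005, "dy": -0.05, "dz": -0.12, "rx": 0, "ry": 0, "rz": 0},
  {"dx": 0.02, "dy": -0.13, "dz": -0.15, "rx": 0, "ry": 0, "rz": 0},
  {"dx": 0.035, "dy": -0.21, "dz": -0.15, "rx": 0, "ry": 0, "rz": 0},
  {"dx": 0.047, "dy": -0.29, "dz": -0.15, "rx": 0, "ry": 0, "rz": 0},
])

```text
clock: 3.65
tool_pos: [0.4968, 0.1358, 0.2997]
eef_rot: [3.12, 0.361, 0.003]
contact_force: [0.4, 0.4, -2.4]
finger_gap: 0.0245
finger_force: 59.3
```

Call:
send_rows([
  {"dx": 0.013, "dy": -0.08, "dz": 0, "rx": 0, "ry": 0, "rz": 0},
  {"dx": 0.026, "dy": -0.16, "dz": 0, "rx": 0, "ry": 0, "rz": 0},
  {"dx": 0.039, "dy": -0.24, "dz": 0, "rx": 0, "ry": 0, "rz": 0},
  {"dx": 0.052, "dy": -0.32, "dz": 0, "rx": 0, "ry": 0, "rz": 0},
  {"dx": 0.065, "dy": -0.4, "dz": 0, "rx": 0, "ry": 0, "rz": 0},
])

```text
clock: 4.15
tool_pos: [0.4821, 0.3376, 0.2983]
eef_rot: [3.119, 0.362, -0.001]
contact_force: [0.5, -0.1, -2.5]
finger_gap: 0.0244
finger_force: 59.3
```

Call:
send_rows([
  {"dx": 0.01, "dy": -0.06, "dz": 0, "rx": 0, "ry": 0, "rz": 0},
  {"dx": 0.014, "dy": -0.1, "dz": 0, "rx": 0, "ry": 0, "rz": 0},
  {"dx": 0.015, "dy": -0.13, "dz": 0, "rx": 0, "ry": 0, "rz": 0},
  {"dx": 0.015, "dy": -0.137, "dz": 0, "rx": 0, "ry": 0, "rz": 0},
  {"dx": 0.015, "dy": -0.137, "dz": 0, "rx": 0, "ry": 0, "rz": 0},
])

```text
clock: 4.65
tool_pos: [0.4738, 0.4049, 0.2986]
eef_rot: [3.119, 0.364, -0.001]
contact_force: [-0.5, 0.0, -3.2]
finger_gap: 0.0243
finger_force: 59.4
```

```bash
python3 go.py .473 .405 .14 13.3; python3 - <<'E'
from h import *;from station import cams
from scipy.optimize import least_squares
for n in("scene","top"):
    c=cams.camera(n);cv2.imwrite(f"pics/{n}2.png",c["frame"][100:340,360:600].repeat(2,0).repeat(2,1))
    P=cloud(c);X,Y,Z=P[...,0],P[...,1],P[...,2]
    B=(abs(X-.473)<.06)&(abs(Y-.405)<.06)
    for z in np.arange(.16,.28,.02):
        q=P[B&(abs(Z-z)<.01)]
        if len(q)>20:
            r=least_squares(lambda p:np.hypot(q[:,0]-p[0],q[:,1]-p[1])-p[2],[.473,.405,.02],loss="soft_l1",f_scale=.002);print(n,round(z,3),len(q),r.x.round(4))
E
```

```text
t 4.65 pos [0.4738 0.4049 0.2986] yaw 13.3 d [-0.0013 -0.0009  0.3172] r [ 0.002  0.002 -0.   ] q [-0.15  0.41 -0.8   1.59  0.3   1.28 -2.34] F [-0.5  0.  -3.2] gap 0.024308125809767517 59.369497710470114
scene 0.16 82 [0.472  0.4074 0.028 ]
scene 0.18 271 [0.4732 0.4072 0.0279]
scene 0.2 305 [0.4733 0.4069 0.0282]
scene 0.22 318 [0.4737 0.4067 0.028 ]
scene 0.24 349 [0.4741 0.4064 0.0271]
scene 0.26 421 [0.4729 0.4061 0.0216]
scene 0.28 269 [0.4202 0.3938 0.0662]
top 0.18 52 [0.4735 0.404  0.027 ]
top 0.2 67 [0.4737 0.4053 0.0286]
top 0.22 65 [0.4737 0.4044 0.0281]
top 0.24 76 [0.4743 0.4048 0.0281]
top 0.26 113 [0.4775 0.4009 0.0212]
top 0.28 27 [0.5117 0.4119 0.0497]
```

Call:
send_rows([
  {"dx": 0, "dy": 0, "dz": 0.08, "rx": 0, "ry": 0, "rz": 0},
  {"dx": 0, "dy": 0, "dz": 0.16, "rx": 0, "ry": 0, "rz": 0},
  {"dx": 0, "dy": 0, "dz": 0.23, "rx": 0, "ry": 0, "rz": 0},
  {"dx": 0, "dy": 0, "dz": 0.28, "rx": 0, "ry": 0, "rz": 0},
  {"dx": 0, "dy": 0, "dz": 0.3, "rx": 0, "ry": 0, "rz": 0},
])

```text
clock: 5.25
tool_pos: [0.4737, 0.4014, 0.1456]
eef_rot: [3.116, 0.358, -0.007]
contact_force: [0.4, -0.5, -2.9]
finger_gap: 0.0244
finger_force: 59.3
```

Call:
send_rows([
  {"dx": 0, "dy": 0, "dz": 0.004, "rx": 0, "ry": 0, "rz": 0},
  {"dx": 0, "dy": 0, "dz": 0.008, "rx": 0, "ry": 0, "rz": 0},
  {"dx": 0, "dy": 0, "dz": 0.011, "rx": 0, "ry": 0, "rz": 0},
  {"dx": 0, "dy": 0, "dz": 0.013, "rx": 0, "ry": 0, "rz": 0},
  {"dx": 0, "dy": 0, "dz": 0.013, "rx": 0, "ry": 0, "rz": 0},
])

```text
clock: 5.75
tool_pos: [0.4743, 0.4058, 0.1435]
eef_rot: [-3.12, -0.363, -0.002]
contact_force: [0.0, -0.5, -2.5]
finger_gap: 0.0246
finger_force: 59.3
```

Call:
send_rows([
  {"dx": 0, "dy": 0, "dz": 0.002, "rx": 0, "ry": 0, "rz": 0},
  {"dx": 0, "dy": 0, "dz": 0.003, "rx": 0, "ry": 0, "rz": 0},
  {"dx": 0, "dy": 0, "dz": 0.004, "rx": 0, "ry": 0, "rz": 0},
  {"dx": 0, "dy": 0, "dz": 0.004, "rx": 0, "ry": 0, "rz": 0},
])

```text
clock: 6.15
tool_pos: [0.4744, 0.406, 0.1417]
eef_rot: [-3.12, -0.363, -0.002]
contact_force: [-0.1, -0.1, 2.7]
finger_gap: 0.0247
finger_force: 59.8
```

Call:
send_rows([
  {"dx": 0, "dy": 0, "dz": 0.001, "rx": 0, "ry": 0, "rz": 0},
  {"dx": 0, "dy": 0, "dz": 0.002, "rx": 0, "ry": 0, "rz": 0},
  {"dx": 0, "dy": 0, "dz": 0.002, "rx": 0, "ry": 0, "rz": 0},
])

```text
clock: 6.45
tool_pos: [0.4746, 0.4064, 0.1416]
eef_rot: [-3.119, -0.363, -0.003]
contact_force: [-1.1, -0.7, 7.4]
finger_gap: 0.0249
finger_force: 60.2
```

Touching down. Release, then rise.

Call:
send_rows([
  {"dx": 0, "dy": 0, "dz": 0, "rx": 0, "ry": 0, "rz": 0},
  {"dx": 0, "dy": 0, "dz": 0, "rx": 0, "ry": 0, "rz": 0},
  {"dx": 0, "dy": 0, "dz": 0, "rx": 0, "ry": 0, "rz": 0},
  {"dx": 0, "dy": 0, "dz": 0, "rx": 0, "ry": 0, "rz": 0},
  {"dx": 0, "dy": 0, "dz": 0, "rx": 0, "ry": 0, "rz": 0},
], jaw=60)

```text
clock: 6.95
tool_pos: [0.4739, 0.4052, 0.1392]
eef_rot: [3.12, 0.363, -0.001]
contact_force: [-0.2, 0.2, -0.2]
finger_gap: 0.0603
finger_force: 0.0
```

Call:
send_rows([
  {"dx": 0, "dy": 0, "dz": -0.04, "rx": 0, "ry": 0, "rz": 0},
  {"dx": 0, "dy": 0, "dz": -0.12, "rx": 0, "ry": 0, "rz": 0},
  {"dx": 0, "dy": 0, "dz": -0.22, "rx": 0, "ry": 0, "rz": 0},
  {"dx": 0, "dy": 0, "dz": -0.32, "rx": 0, "ry": 0, "rz": 0},
  {"dx": 0, "dy": 0, "dz": -0.32, "rx": 0, "ry": 0, "rz": 0},
])

```text
clock: 7.45
tool_pos: [0.4764, 0.4097, 0.3089]
eef_rot: [-3.111, -0.362, -0.021]
contact_force: [0.3, 0.7, 0.7]
finger_gap: 0.0596
finger_force: 0.0
```

```bash
python3 go.py .4975 -.111 .3 13.3; python3 - <<'E'
from h import *;from station import cams
c=cams.camera("scene");cv2.imwrite("pics/s3.png",c["frame"][170:370,380:620].repeat(2,0).repeat(2,1))
E
```

```text
t 7.45 pos [0.4764 0.4097 0.3089] yaw 13.3 d [-0.1986  1.0233  0.0068] r [-0.015 -0.027 -0.   ] q [-0.15  0.4  -0.8   1.57  0.3   1.28 -2.34] F [0.3 0.7 0.7] gap 0.059648124425243663 0.0
```

View pics/s3.png

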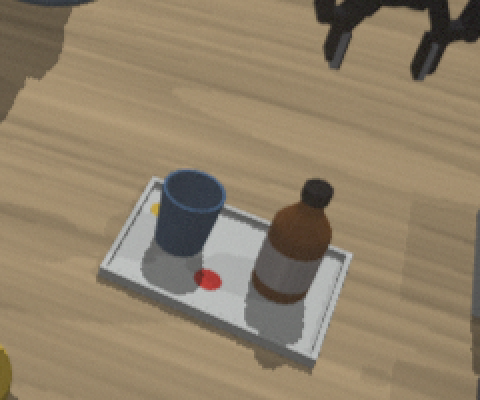

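The bottle stands upright on the free part of the tray, beside the cup. Next I turn the wrist half a turn so there is room for the clockwise dial turn.

Call:
send_rows([
  {"dx": 0, "dy": 0, "dz": 0, "rx": 0, "ry": 0, "rz": -0.25},
  {"dx": 0, "dy": 0, "dz": 0, "rx": 0, "ry": 0, "rz": -0.5},
  {"dx": 0, "dy": 0, "dz": 0, "rx": 0, "ry": 0, "rz": -0.75},
  {"dx": 0, "dy": 0, "dz": 0, "rx": 0, "ry": 0, "rz": -0.937},
], jaw=55)

```text
clock: 7.9
tool_pos: [0.4734, 0.4046, 0.2977]
eef_rot: [2.935, 1.117, -0.004]
contact_force: [0.8, 0.4, 1.4]
finger_gap: 0.0551
finger_force: 0.0
```

Call:
send_rows([
  {"dx": 0, "dy": 0, "dz": 0, "rx": 0, "ry": 0, "rz": -0.25},
  {"dx": 0, "dy": 0, "dz": 0, "rx": 0, "ry": 0, "rz": -0.5},
  {"dx": 0, "dy": 0, "dz": 0, "rx": 0, "ry": 0, "rz": -0.75},
  {"dx": 0, "dy": 0, "dz": 0, "rx": 0, "ry": 0, "rz": -0.937},
])

```text
clock: 8.3
tool_pos: [0.4735, 0.4046, 0.2977]
eef_rot: [2.577, 1.797, -0.004]
contact_force: [-0.8, -0.3, 0.1]
finger_gap: 0.0551
finger_force: 0.0
```

Call:
send_rows([
  {"dx": 0, "dy": 0, "dz": 0, "rx": 0, "ry": 0, "rz": -0.25},
  {"dx": 0, "dy": 0, "dz": 0, "rx": 0, "ry": 0, "rz": -0.5},
  {"dx": 0, "dy": 0, "dz": 0, "rx": 0, "ry": 0, "rz": -0.75},
  {"dx": 0, "dy": 0, "dz": 0, "rx": 0, "ry": 0, "rz": -0.937},
])

```text
clock: 8.7
tool_pos: [0.4735, 0.4046, 0.2977]
eef_rot: [-2.063, -2.369, 0.004]
contact_force: [0.5, 0.1, -0.2]
finger_gap: 0.0549
finger_force: 0.0
```

Call:
send_rows([
  {"dx": 0, "dy": 0, "dz": 0, "rx": 0, "ry": 0, "rz": -0.25},
  {"dx": 0, "dy": 0, "dz": 0, "rx": 0, "ry": 0, "rz": -0.5},
  {"dx": 0, "dy": 0, "dz": 0, "rx": 0, "ry": 0, "rz": -0.75},
  {"dx": 0, "dy": 0, "dz": 0, "rx": 0, "ry": 0, "rz": -0.937},
])

```text
clock: 9.1
tool_pos: [0.4735, 0.4046, 0.2977]
eef_rot: [-1.426, -2.798, 0.004]
contact_force: [0.9, 0.3, -0.9]
finger_gap: 0.0549
finger_force: 0.0
```

Call:
send_rows([
  {"dx": 0, "dy": 0, "dz": 0, "rx": 0, "ry": 0, "rz": -0.25},
  {"dx": 0, "dy": 0, "dz": 0, "rx": 0, "ry": 0, "rz": -0.5},
  {"dx": 0, "dy": 0, "dz": 0, "rx": 0, "ry": 0, "rz": -0.75},
  {"dx": 0, "dy": 0, "dz": 0, "rx": 0, "ry": 0, "rz": -0.937},
])

```text
clock: 9.5
tool_pos: [0.4736, 0.4046, 0.2977]
eef_rot: [-0.704, -3.06, 0.003]
contact_force: [-0.5, 0.2, -0.6]
finger_gap: 0.0551
finger_force: 0.0
```

Call:
send_rows([
  {"dx": 0, "dy": 0, "dz": 0, "rx": 0, "ry": 0, "rz": -0.25},
  {"dx": 0, "dy": 0, "dz": 0, "rx": 0, "ry": 0, "rz": -0.5},
  {"dx": 0, "dy": 0, "dz": 0, "rx": 0, "ry": 0, "rz": -0.75},
  {"dx": 0, "dy": 0, "dz": 0, "rx": 0, "ry": 0, "rz": -0.937},
  {"dx": 0, "dy": 0, "dz": 0, "rx": 0, "ry": 0, "rz": -0.937},
])

```text
clock: 10.0
tool_pos: [0.4736, 0.4048, 0.2977]
eef_rot: [0.053, -3.139, 0.002]
contact_force: [0.4, 0.3, -0.5]
finger_gap: 0.0552
finger_force: 0.0
```

```bash
python3 go.py .4975 -.111 .3 182
```

```text
t 10.0 pos [0.4736 0.4048 0.2977] yaw -178.0 d [-0.0126 -1.0325 -0.0035] r [-0.002 -0.005 -0.002] q [ 0.15  0.71 -1.38  1.57  0.7   1.44  0.33] F [ 0.4  0.3 -0.5] gap 0.05520281889965595 0.0
```

Call:
send_rows([
  {"dx": 0, "dy": -0.06, "dz": 0, "rx": 0, "ry": 0, "rz": 0},
  {"dx": 0, "dy": -0.15, "dz": 0, "rx": 0, "ry": 0, "rz": 0},
  {"dx": 0, "dy": -0.24, "dz": 0, "rx": 0, "ry": 0, "rz": 0},
  {"dx": -0.004, "dy": -0.33, "dz": 0, "rx": 0, "ry": 0, "rz": 0},
  {"dx": -0.004, "dy": -0.42, "dz": 0, "rx": 0, "ry": 0, "rz": 0},
])

```text
clock: 10.5
tool_pos: [0.4828, 0.1934, 0.2985]
eef_rot: [0.049, -3.14, 0.0]
contact_force: [1.5, -0.5, -0.6]
finger_gap: 0.0549
finger_force: 0.0
```

Call:
send_rows([
  {"dx": 0, "dy": -0.09, "dz": 0, "rx": 0, "ry": 0, "rz": 0},
  {"dx": 0, "dy": -0.18, "dz": 0, "rx": 0, "ry": 0, "rz": 0},
  {"dx": 0, "dy": -0.27, "dz": 0, "rx": 0, "ry": 0, "rz": 0},
  {"dx": -0.004, "dy": -0.36, "dz": 0, "rx": 0, "ry": 0, "rz": 0},
  {"dx": -0.004, "dy": -0.42, "dz": 0, "rx": 0, "ry": 0, "rz": 0},
])

```text
clock: 11.0
tool_pos: [0.4917, -0.0188, 0.2987]
eef_rot: [0.041, -3.14, 0.004]
contact_force: [0.3, 0.8, -0.1]
finger_gap: 0.0549
finger_force: 0.0
```

Call:
send_rows([
  {"dx": 0, "dy": -0.08, "dz": 0, "rx": 0, "ry": 0, "rz": 0},
  {"dx": -0.004, "dy": -0.15, "dz": 0, "rx": 0, "ry": 0, "rz": 0},
  {"dx": -0.004, "dy": -0.192, "dz": 0, "rx": 0, "ry": 0, "rz": 0},
  {"dx": -0.004, "dy": -0.192, "dz": 0, "rx": 0, "ry": 0, "rz": 0},
  {"dx": -0.004, "dy": -0.192, "dz": 0, "rx": 0, "ry": 0, "rz": 0},
])

```text
clock: 11.5
tool_pos: [0.497, -0.1098, 0.2989]
eef_rot: [0.05, -3.14, -0.002]
contact_force: [-0.3, 0.5, -0.4]
finger_gap: 0.0548
finger_force: 0.0
```

```bash
python3 go.py .4975 -.111 .148 182; python3 - <<'E'
from h import *;from station import cams
c=cams.camera("wrist");print(c["mtx"].round(1).tolist(),c["T_tool_cam"].round(3).tolist());np.savez("w1.npz",**c);cv2.imwrite("pics/w1.png",c["frame"])
E
```

```text
t 11.5 pos [ 0.497  -0.1098  0.2989] yaw -178.2 d [-0.0013 -0.0028  0.3019] r [ 0.002 -0.002 -0.006] q [ 1.34  0.38 -1.42  1.84  0.4   1.27  1.41] F [-0.3  0.5 -0.4] gap 0.05484196614549885 0.0
[[371.6, 0.0, 312.9], [0.0, 371.6, 238.3], [0.0, 0.0, 1.0]] [[-0.0, -0.957, -0.29, 0.075], [1.0, 0.0, -0.002, 0.001], [0.002, -0.29, 0.957, -0.118], [0.0, 0.0, 0.0, 1.0]]
```

View pics/w1.png

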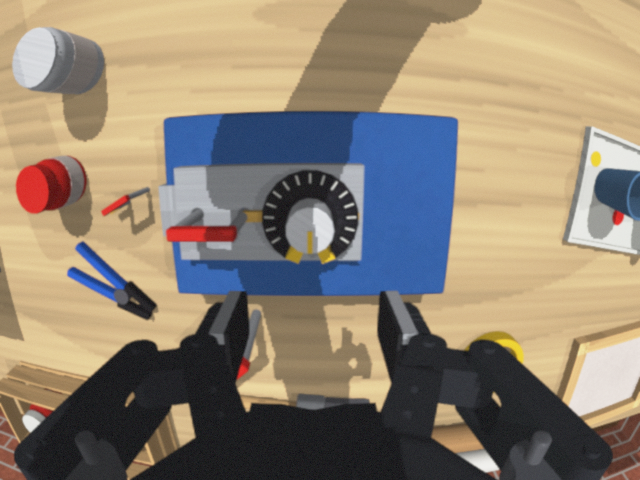

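The wrist view shows the dial at (310,218) with the notch at (310,256), pointing to +x, and the bow at (202,233). I'll refine both from this view.

```bash
cat > w.py <<'E'
from h import *
def wray(c,pos,rot,u,v,z):
    K=c["mtx"];a=(u-K[0,2])/K[0,0];b=(v-K[1,2])/K[1,1];t=np.hypot(a,b)
    d=np.array([a/t*np.sin(t),b/t*np.sin(t),np.cos(t)]);T=c["T_tool_cam"];R=Ro.from_rotvec(rot).as_matrix()
    d=R@T[:3,:3]@d;o=R@T[:3,3]+pos;return o+d*(z-o[2])/d[2]
E
python3 - <<'E'
from w import *;from station import arm
c=dict(np.load("w1.npz"));s=arm.get_state();p=np.array(s["tool_pos"]);r=s["eef_rot"];print(p)
H=hsv(c);h,sa,v=H[...,0],H[...,1],H[...,2];w=np.zeros((480,640),bool)
w[190:260,270:350]=1
g=big(w&((sa<40)&(v>110)|((h>18)&(h<32)&(sa>100)&(np.arange(480)[:,None]<252))))
(u0,v0),ra=cv2.minEnclosingCircle(g);print("grip",u0,v0,ra,wray(c,p,r,u0,v0,.156)[:2])
w[:]=0;w[215:250,155:245]=1
b=big(w&((h<8)|(h>172))&(sa>150));bp=np.array([wray(c,p,r,u,v,.168)[:2] for u,v in b[:,0]],np.float32);print("bow",cv2.minAreaRect(bp))
w[:]=0;w[100:310,150:470]=1
b=big(w&(h>100)&(h<130)&(sa>100));bp=np.array([wray(c,p,r,u,v,.08)[:2] for u,v in b[:,0]],np.float32);print("lid",cv2.minAreaRect(bp))
E
```

```text
[ 0.49706371 -0.1086882   0.29920301]
grip 309.0 230.46875 30.830801010131836 [ 0.49513455 -0.11125764]
bow ((0.49660584330558777, -0.18987160921096802), (0.011274874210357666, 0.052945517003536224), 1.6029425859451294)
lid ((0.4946063458919525, -0.11125162243843079), (0.17768219113349915, 0.275607705116272), 1.9974117279052734)
```

Call:
send_rows([
  {"dx": 0, "dy": -0.002, "dz": 0.06, "rx": 0, "ry": 0, "rz": 0},
  {"dx": 0, "dy": -0.002, "dz": 0.12, "rx": 0, "ry": 0, "rz": 0},
  {"dx": 0, "dy": -0.002, "dz": 0.17, "rx": 0, "ry": 0, "rz": 0},
  {"dx": 0, "dy": -0.002, "dz": 0.21, "rx": 0, "ry": 0, "rz": 0},
  {"dx": 0, "dy": -0.002, "dz": 0.23, "rx": 0, "ry": 0, "rz": 0},
])

```text
clock: 12.05
tool_pos: [0.4962, -0.1088, 0.1829]
eef_rot: [0.059, -3.138, -0.001]
contact_force: [0.8, -1.1, 0.8]
finger_gap: 0.0548
finger_force: 0.0
```

Call:
send_rows([
  {"dx": 0, "dy": 0, "dz": 0.02, "rx": 0, "ry": 0, "rz": 0},
  {"dx": 0, "dy": 0, "dz": 0.04, "rx": 0, "ry": 0, "rz": 0},
  {"dx": 0, "dy": 0, "dz": 0.06, "rx": 0, "ry": 0, "rz": 0},
  {"dx": 0, "dy": 0, "dz": 0.07, "rx": 0, "ry": 0, "rz": 0},
  {"dx": 0, "dy": 0, "dz": 0.07, "rx": 0, "ry": 0, "rz": 0},
])

```text
clock: 12.55
tool_pos: [0.4971, -0.1111, 0.1489]
eef_rot: [0.053, -3.14, -0.001]
contact_force: [-0.6, -0.4, 0.2]
finger_gap: 0.055
finger_force: 0.0
```

Call:
send_rows([
  {"dx": 0, "dy": 0, "dz": 0, "rx": 0, "ry": 0, "rz": 0},
  {"dx": 0, "dy": 0, "dz": 0, "rx": 0, "ry": 0, "rz": 0},
])

```text
clock: 12.75
tool_pos: [0.498, -0.1112, 0.1501]
eef_rot: [-0.053, 3.14, -0.0]
contact_force: [1.5, 0.5, -0.5]
finger_gap: 0.0552
finger_force: 0.0
```

```bash
python3 go.py .4965 -.111 .148 182
```

```text
t 12.75 pos [ 0.498  -0.1112  0.1501] yaw -178.1 d [0.0029 0.0005 0.0041] r [-0.     0.002 -0.002] q [ 1.13  0.55 -1.2   1.98  0.6   1.03  1.26] F [ 1.5  0.5 -0.5] gap 0.05516868534010708 0.0
```

Call:
send_rows([
  {"dx": 0.002, "dy": 0, "dz": 0, "rx": 0, "ry": 0, "rz": 0},
  {"dx": 0.002, "dy": 0, "dz": 0, "rx": 0, "ry": 0, "rz": 0},
  {"dx": 0.002, "dy": 0, "dz": 0, "rx": 0, "ry": 0, "rz": 0},
  {"dx": 0.002, "dy": 0, "dz": 0, "rx": 0, "ry": 0, "rz": 0},
  {"dx": 0.002, "dy": 0, "dz": 0, "rx": 0, "ry": 0, "rz": 0},
], jaw=20)

```text
clock: 13.25
tool_pos: [0.4968, -0.1124, 0.1504]
eef_rot: [-0.052, 3.141, -0.004]
contact_force: [-2.5, -2.8, 4.8]
finger_gap: 0.0344
finger_force: 59.4
```

Call:
send_rows([
  {"dx": 0, "dy": 0, "dz": 0, "rx": 0, "ry": 0, "rz": 0},
  {"dx": 0, "dy": 0, "dz": 0, "rx": 0, "ry": 0, "rz": 0.2},
  {"dx": 0, "dy": 0, "dz": 0, "rx": 0, "ry": 0, "rz": 0.4},
  {"dx": 0, "dy": 0, "dz": 0, "rx": 0, "ry": 0, "rz": 0.6},
  {"dx": 0, "dy": 0, "dz": 0, "rx": 0, "ry": 0, "rz": 0.75},
])

```text
clock: 13.75
tool_pos: [0.4967, -0.1125, 0.1504]
eef_rot: [0.568, 3.089, -0.004]
contact_force: [-1.6, -2.5, 4.6]
finger_gap: 0.0346
finger_force: 59.6
```

Call:
send_rows([
  {"dx": 0, "dy": 0, "dz": 0, "rx": 0, "ry": 0, "rz": 0.15},
  {"dx": 0, "dy": 0, "dz": 0, "rx": 0, "ry": 0, "rz": 0.3},
  {"dx": 0, "dy": 0, "dz": 0, "rx": 0, "ry": 0, "rz": 0.45},
  {"dx": 0, "dy": 0, "dz": 0, "rx": 0, "ry": 0, "rz": 0.6},
  {"dx": 0, "dy": 0, "dz": 0, "rx": 0, "ry": 0, "rz": 0.75},
])

```text
clock: 14.25
tool_pos: [0.4967, -0.1126, 0.1504]
eef_rot: [1.158, 2.919, -0.004]
contact_force: [-0.8, -2.2, 5.1]
finger_gap: 0.0345
finger_force: 59.6
```

Call:
send_rows([
  {"dx": 0, "dy": 0, "dz": 0, "rx": 0, "ry": 0, "rz": 0.15},
  {"dx": 0, "dy": 0, "dz": 0, "rx": 0, "ry": 0, "rz": 0.3},
  {"dx": 0, "dy": 0, "dz": 0, "rx": 0, "ry": 0, "rz": 0.45},
  {"dx": 0, "dy": 0, "dz": 0, "rx": 0, "ry": 0, "rz": 0.6},
  {"dx": 0, "dy": 0, "dz": 0, "rx": 0, "ry": 0, "rz": 0.75},
])

```text
clock: 14.75
tool_pos: [0.4965, -0.1128, 0.1504]
eef_rot: [1.705, 2.637, -0.004]
contact_force: [-2.7, -2.7, 5.6]
finger_gap: 0.0348
finger_force: 59.6
```

Call:
send_rows([
  {"dx": 0, "dy": 0, "dz": 0, "rx": 0, "ry": 0, "rz": 0.2},
  {"dx": 0, "dy": 0, "dz": 0, "rx": 0, "ry": 0, "rz": 0.4},
  {"dx": 0, "dy": 0, "dz": 0, "rx": 0, "ry": 0, "rz": 0.6},
  {"dx": 0, "dy": 0, "dz": 0, "rx": 0, "ry": 0, "rz": 0.75},
  {"dx": 0, "dy": 0, "dz": 0, "rx": 0, "ry": 0, "rz": 0.75},
])

```text
clock: 15.25
tool_pos: [0.4963, -0.1128, 0.1504]
eef_rot: [2.185, 2.255, -0.004]
contact_force: [-2.8, -3.8, 6.6]
finger_gap: 0.0346
finger_force: 59.5
```

```bash
python3 go.py .4965 -.111 .3 92; python3 - <<'E'
from station import arm;import numpy as np
print(np.round(arm.get_state()["torque"],3))
E
```

```text
t 15.25 pos [ 0.4963 -0.1128  0.1504] yaw 91.8 d [ 2.600e-03  2.000e-04 -2.993e-01] r [-0.001  0.006 -0.006] q [ 0.9   0.38 -0.87  1.99  0.36  0.93 -0.13] F [-2.8 -3.8  6.6] gap 0.03464377647655483 59.46203112602234
[-0.507  0.586  0.057]
```

Call:
send_rows([
  {"dx": 0, "dy": 0, "dz": 0, "rx": 0, "ry": 0, "rz": 0},
  {"dx": 0, "dy": 0, "dz": 0, "rx": 0, "ry": 0, "rz": 0},
  {"dx": 0, "dy": 0, "dz": 0, "rx": 0, "ry": 0, "rz": 0},
  {"dx": 0, "dy": 0, "dz": 0, "rx": 0, "ry": 0, "rz": 0},
], jaw=55)

```text
clock: 15.65
tool_pos: [0.4964, -0.1107, 0.1494]
eef_rot: [-2.182, -2.259, -0.001]
contact_force: [0.9, -0.4, -0.7]
finger_gap: 0.0553
finger_force: 0.0
```

Call:
send_rows([
  {"dx": 0, "dy": 0, "dz": -0.06, "rx": 0, "ry": 0, "rz": 0},
  {"dx": 0, "dy": 0, "dz": -0.14, "rx": 0, "ry": 0, "rz": 0},
  {"dx": 0, "dy": 0, "dz": -0.22, "rx": 0, "ry": 0, "rz": 0},
  {"dx": 0, "dy": 0, "dz": -0.22, "rx": 0, "ry": 0, "rz": 0},
  {"dx": 0, "dy": 0, "dz": -0.22, "rx": 0, "ry": 0, "rz": 0},
])

```text
clock: 16.15
tool_pos: [0.4972, -0.1111, 0.2606]
eef_rot: [2.181, 2.257, 0.001]
contact_force: [0.3, -0.9, -0.5]
finger_gap: 0.0551
finger_force: 0.0
```

```bash
python3 go.py .4985 -.191 .168 92; python3 - <<'E'
from w import *;from station import cams,arm
s=arm.get_state();c=cams.camera("wrist");cv2.imwrite("pics/w2.png",c["frame"])
p=np.array(s["tool_pos"]);H=hsv(c);h,sa,v=H[...,0],H[...,1],H[...,2]
n,l,st,ce=cv2.connectedComponentsWithStats((((h<8)|(h>172))&(sa>150)).astype(np.uint8))
for i in range(1,n):
    if st[i,4]>150:
        vv,uu=np.nonzero(l==i);bp=np.array([wray(c,p,s["eef_rot"],a,b,.168)[:2] for a,b in zip(uu,vv)],np.float32);print(ce[i],cv2.minAreaRect(bp))
E
```

```text
t 16.15 pos [ 0.4972 -0.1111  0.2606] yaw 92.0 d [-0.1595 -0.0034  0.1854] r [ 0.005  0.003 -0.002] q [ 1.    0.22 -0.95  1.89  0.2   1.13  0.01] F [ 0.3 -0.9 -0.5] gap 0.055074474880477765 0.0
[498.93283582 327.78144989] ((0.6347446441650391, -0.16655723750591278), (0.011328290216624737, 0.06709382683038712), 44.94795227050781)
[309.58579882 365.28599606] ((0.4958014190196991, -0.19799065589904785), (0.01274165604263544, 0.07447711378335953), 0.8321159482002258)
```

View pics/w2.png

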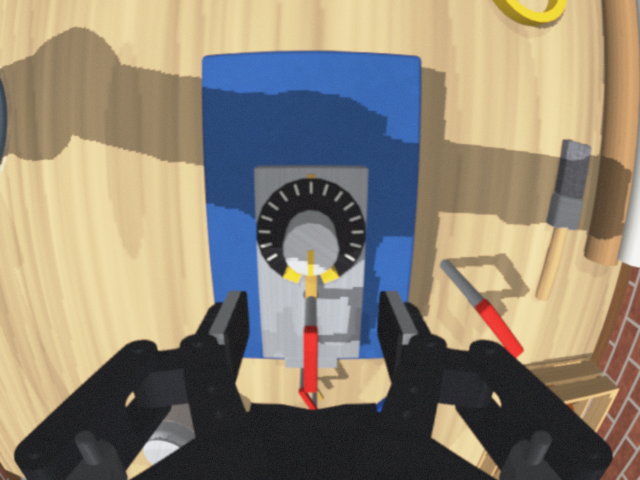

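The notch (yellow edges at (292,273) and (330,273)) faces the shackle, with the brass tongue visible in it at (311,285). Next I grip the bow.

Call:
send_rows([
  {"dx": -0.05, "dy": 0, "dz": 0, "rx": 0, "ry": 0, "rz": 0},
  {"dx": -0.12, "dy": -0.002, "dz": 0, "rx": 0, "ry": 0, "rz": 0},
  {"dx": -0.16, "dy": -0.002, "dz": 0, "rx": 0, "ry": 0, "rz": 0},
  {"dx": -0.16, "dy": -0.002, "dz": 0, "rx": 0, "ry": 0, "rz": 0},
  {"dx": -0.16, "dy": -0.002, "dz": 0.04, "rx": 0, "ry": 0, "rz": 0},
])

```text
clock: 16.7
tool_pos: [0.4998, -0.1913, 0.2407]
eef_rot: [2.183, 2.255, 0.004]
contact_force: [0.1, 0.1, 0.0]
finger_gap: 0.0553
finger_force: 0.0
```

Call:
send_rows([
  {"dx": 0, "dy": 0, "dz": 0.05, "rx": 0, "ry": 0, "rz": 0},
  {"dx": 0, "dy": 0, "dz": 0.09, "rx": 0, "ry": 0, "rz": 0},
  {"dx": 0, "dy": 0, "dz": 0.12, "rx": 0, "ry": 0, "rz": 0},
  {"dx": 0, "dy": 0, "dz": 0.143, "rx": 0, "ry": 0, "rz": 0},
  {"dx": 0, "dy": 0, "dz": 0.143, "rx": 0, "ry": 0, "rz": 0},
])

```text
clock: 17.2
tool_pos: [0.497, -0.1901, 0.1662]
eef_rot: [-2.18, -2.257, 0.001]
contact_force: [-0.9, -0.7, 0.4]
finger_gap: 0.0549
finger_force: 0.0
```

```bash
python3 go.py .498 -.191 .168 92
```

```text
t 17.2 pos [ 0.497  -0.1901  0.1662] yaw 92.0 d [-0.0018  0.0019 -0.0035] r [-0.006 -0.004 -0.   ] q [ 1.01  0.39 -0.84  1.93  0.35  0.98  0.04] F [-0.9 -0.7  0.4] gap 0.0549102542274738 0.0
```

Call:
send_rows([
  {"dx": 0, "dy": 0, "dz": 0, "rx": 0, "ry": 0, "rz": 0},
  {"dx": 0, "dy": 0, "dz": 0, "rx": 0, "ry": 0, "rz": 0},
  {"dx": 0, "dy": 0, "dz": 0, "rx": 0, "ry": 0, "rz": 0},
  {"dx": 0, "dy": 0, "dz": 0, "rx": 0, "ry": 0, "rz": 0},
  {"dx": 0, "dy": 0, "dz": 0, "rx": 0, "ry": 0, "rz": 0},
], jaw=0)

```text
clock: 17.7
tool_pos: [0.4991, -0.1914, 0.1692]
eef_rot: [2.182, 2.257, 0.001]
contact_force: [-0.7, -0.9, 4.0]
finger_gap: 0.0087
finger_force: 59.3
```

Call:
send_rows([
  {"dx": 0, "dy": 0, "dz": 0, "rx": 0, "ry": 0, "rz": 0},
  {"dx": 0, "dy": 0, "dz": 0, "rx": 0, "ry": 0, "rz": 0},
  {"dx": 0, "dy": 0, "dz": 0, "rx": 0, "ry": 0, "rz": 0},
])

```text
clock: 18.0
tool_pos: [0.4991, -0.1914, 0.1692]
eef_rot: [2.182, 2.257, 0.001]
contact_force: [-0.2, -0.2, 5.8]
finger_gap: 0.0089
finger_force: 59.6
```

```bash
python3 go.py .498 -.191 .168 92;python3 - <<'E'
from station import arm;import numpy as np
print(np.round(arm.get_state()["torque"],3))
E
```

```text
t 18.0 pos [ 0.4991 -0.1914  0.1692] yaw 91.9 d [ 0.0009 -0.0021  0.0023] r [ 0.003  0.002 -0.002] q [ 1.01  0.39 -0.85  1.92  0.35  0.98  0.04] F [-0.2 -0.2  5.8] gap 0.00891770925098313 59.55140233039856
[0.058 0.148 0.044]
```

Good grip with low side forces, so I pull gently first.

Call:
send_rows([
  {"dx": 0, "dy": 0, "dz": -0.004, "rx": 0, "ry": 0, "rz": 0},
  {"dx": 0, "dy": 0, "dz": -0.008, "rx": 0, "ry": 0, "rz": 0},
  {"dx": 0, "dy": 0, "dz": -0.012, "rx": 0, "ry": 0, "rz": 0},
  {"dx": 0, "dy": 0, "dz": -0.016, "rx": 0, "ry": 0, "rz": 0},
  {"dx": 0, "dy": 0, "dz": -0.02, "rx": 0, "ry": 0, "rz": 0},
])

```text
clock: 18.5
tool_pos: [0.4978, -0.191, 0.1779]
eef_rot: [-2.183, -2.258, 0.001]
contact_force: [0.9, -0.5, -1.6]
finger_gap: 0.0087
finger_force: 58.5
```

Call:
send_rows([
  {"dx": 0, "dy": 0, "dz": -0.015, "rx": 0, "ry": 0, "rz": 0},
  {"dx": 0, "dy": 0, "dz": -0.03, "rx": 0, "ry": 0, "rz": 0},
  {"dx": 0, "dy": 0, "dz": -0.045, "rx": 0, "ry": 0, "rz": 0},
  {"dx": 0, "dy": 0, "dz": -0.06, "rx": 0, "ry": 0, "rz": 0},
  {"dx": 0, "dy": 0, "dz": -0.08, "rx": 0, "ry": 0, "rz": 0},
])

```text
clock: 19.0
tool_pos: [0.4979, -0.1911, 0.2187]
eef_rot: [-2.183, -2.259, 0.0]
contact_force: [-0.9, 0.5, -1.6]
finger_gap: 0.0087
finger_force: 58.5
```

Call:
send_rows([
  {"dx": 0, "dy": 0, "dz": -0.04, "rx": 0, "ry": 0, "rz": 0},
  {"dx": 0, "dy": 0, "dz": -0.08, "rx": 0, "ry": 0, "rz": 0},
  {"dx": 0, "dy": 0, "dz": -0.12, "rx": 0, "ry": 0, "rz": 0},
  {"dx": 0, "dy": 0, "dz": -0.16, "rx": 0, "ry": 0, "rz": 0},
  {"dx": 0, "dy": 0, "dz": -0.2, "rx": 0, "ry": 0, "rz": 0},
])

```text
clock: 19.5
tool_pos: [0.4981, -0.1909, 0.3195]
eef_rot: [2.183, 2.259, -0.0]
contact_force: [0.4, -0.8, -2.6]
finger_gap: 0.0087
finger_force: 58.5
```

Call:
send_rows([
  {"dx": 0, "dy": 0, "dz": 0, "rx": 0, "ry": 0, "rz": 0},
  {"dx": 0, "dy": 0, "dz": 0, "rx": 0, "ry": 0, "rz": 0},
  {"dx": 0, "dy": 0, "dz": 0, "rx": 0, "ry": 0, "rz": 0},
  {"dx": 0, "dy": 0, "dz": 0, "rx": 0, "ry": 0, "rz": 0},
  {"dx": 0, "dy": 0, "dz": 0, "rx": 0, "ry": 0, "rz": 0},
])

```text
clock: 20.0
tool_pos: [0.4976, -0.191, 0.317]
eef_rot: [-2.182, -2.258, 0.001]
contact_force: [-0.8, -0.1, -1.7]
finger_gap: 0.0088
finger_force: 58.6
```

```bash
python3 go.py .498 -.191 .32 92;python3 - <<'E'
from h import *;from station import cams
c=cams.camera("scene");cv2.imwrite("pics/s4.png",c["frame"][80:350,140:560].repeat(1,0))
E
```

```text
t 20.0 pos [ 0.4976 -0.191   0.317 ] yaw 92.0 d [-0.      0.0008 -0.006 ] r [-0.003 -0.002 -0.002] q [ 1.11  0.21 -0.92  1.77  0.18  1.25  0.18] F [-0.8 -0.1 -1.7] gap 0.008750404595126961 58.60241174697876
```

View pics/s4.png

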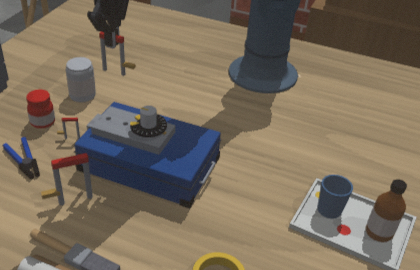

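The shackle is out, held upright at about (113,52) with its feet about 15 cm above the lid. The bottle stands on the tray and everything else is where it was.

```bash
python3 -c "
from station import workorder
print(workorder.hand_in())"
```

```text
the job is handed in; nothing more can be done
None
```

The job is handed in at about 20 s of the 67 s allowed; hand-in gave no verdict. The bottle stands upright on the tray beside the cup, the dial's notch faces the shackle, and the shackle is held upright and still with its feet about 15 cm above the lid.

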